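# Lay the ratchet repair stand level

### The arm

A 6-joint arm with a two-finger parallel gripper is mounted at the origin on the work surface. World frame = base frame: x ahead of the robot, y to its left, z up, the work surface at z = 0. Lengths are in m, angles in degrees, forces in N, time in s.
With the tool pointing down it reaches from about 0.4 to 0.825 m from the base axis. Payload 7 kg.
Tool frame: the origin (TCP) lies midway between the tips of the shut fingers; the grasp point (between the pads) lies 19 mm behind it; z points along the fingers, y is the line along which they close (so a half turn about z gives the same grasp; the last joint's range is limited). The gripper opens to 88 mm and grips with 3 to 60 N. Pads are 19 mm wide; open, the fingers measure 130 mm over their backs; the gripper's body (78 mm by 193 mm) begins 47 mm behind the grasp point.
Start: joints at [-52.42, 20.546, 0.682, 0, -70.136, -16.507], TCP at [0.243, -0.63, 0.227] pointing down, gripper open.
Joint ranges: [-176.03, 176.03], [-82.01, 121.73], [-58.28, 71.71], [-173.87, 95.51], [-174.79, -0.11], [-173.66, 173.66]. Speed limits (degrees/s): [136.94, 136.94, 172.46, 180, 180, 180].

### API

Orientations are given as [roll, pitch, yaw] about the fixed x, y, z axes, in that order (R = Rz(yaw) Ry(pitch) Rx(roll)).
In Python, from plant import r, eyes, workorder gives the robot as it stands.
- The arm moves only by the tool step_arm, never from a script. Its argument "plan" is a list of rows, each a list of 5 numbers: the shift along the tool's x, y, z each as a share of 25 cm, from -1 to 1, then the turn about the tool's z as a share of 60 degrees, from -1 to 1, then the finger opening in mm, from 0 to 87.6. In form: [[x, y, z, turn, jaw], ...]. A call has 1 to 12 rows; each row is the pose to reach, as a shift and turn from the pose commanded when the call began, along the tool's axes at that moment; what a row does not reach only later rows make up. A row lasts 1/12 s, in which the tool goes at most 41.7 mm and 7.16 degrees, less where a joint would pass 70% of its speed; a pose out of reach is approached as far as the arm can. A call with a number of a shift or a turn outside -1 to 1 is refused whole. A call with a gripper value outside its range is refused whole. The fingers move at their own pace and stop on an object; "newtons" is the grip in N (left out, the last holds). Time passes only in rows, so rows that repeat a pose let the fingers close. It gives the time, the measured TCP pose, the force, the opening and the grip force at its end, in the units of the state.
- r.get_state(): the state, without advancing time (a new reading comes with each control period).
- eyes.capture(name): name is "scene" or "top" or "wrist"; returns the picture (420x560x3 uint8, red, green, blue); there is no depth.
- eyes.camera_model(name): a dict with "fov_y" (degrees; the focal length in pixels is half the picture's height over the tangent of half this angle, whatever the lens; pixels are square), "cx", "cy" (the principal point, pixels), "world_to_cam" (4x4, takes a point from world to camera coordinates); the wrist camera has in their place "hand_eye" (4x4, takes a point from camera to tool coordinates, whose origin is the TCP and whose axes are the flange's). Camera axes: x right, y up, looking along -z (the intrinsics and any distortion apply to the point x, -y, -z); pixel columns grow to the right and rows downward; lengths in m; the calibration is good to about 2 mm. A picture is of the moment at which its call begins: read the wrist's pose just before it. camera_model takes no time and is no camera call.
- workorder.close_job(): hands the job in; it is judged then, once.
The state is a dict: "time_s": time; "joints": joint angles; "qd": joint speeds; "joint_torque": joint torques, N m; "tcp_pos": TCP position; "eef_rot": TCP orientation; "contact_force": force on the tool from outside, world axes, zero at the start; "moment": the same for the moment, N m; "gripper_width": finger opening in m; "gripper_force": force on a finger pad.
Only numpy, scipy, OpenCV 4.12 (cv2) and the standard library are available. Lean on these libraries where they do the work, as an engineer would, in place of code of your own. Each camera call takes 0.05 s, during which the arm holds its last target. There are 200 camera calls.

### The job

The tablet stands propped up on the ratchet of the tilting repair stand. Lay it level: press the pawl's release tab so that the pawl snaps free of the teeth, push the tray down by its bar until it lies fully home on its stops, then press the pawl's other tab so that the nose snaps back fully into the teeth, ready to catch the tray next time. Use only the fingertips: do not ratchet the tray up or force it down past the engaged teeth, keep off the tablet, and leave the loose things on the bench where they are.

Things in the scene. Friction and masses are not known exactly. Their poses are not given: they have to be found in the camera images.
- stand: tilting repair stand, fixed to the bench: grey base plate (mm: x -45 to 205, y -140 to 130, 12 thick), hinge cheeks at the near end, and on the right (-y) a post (x 55 to 85, y -130 to -122, 125 high) carrying the pawl. Origin on the bench under the middle of the hinge axis; +x runs from the hinge to the free end (away from the robot, within 20 degrees), y is the hinge axis, z up
- hinge (a point): middle of the tray's hinge axis, 50 mm above the bench, above the stand's origin; axes as the stand's
- tray (a joint): tilt of the tray in rad: 0 = level, down on its stops; positive = free end raised; upper limit 1.05. The tray is 205 mm wide, reaches 170 mm from the hinge and carries the tablet. The hinge is stiff: it holds the tray wherever it is left; with the pawl free, 2 to 6 N down on the push bar lowers it. With the pawl in, a tooth stops it within 0.18 rad of lowering.
- push_bar (a point): middle, on the axis, of the round steel push bar across the tray's free end: 16 mm diameter, 180 mm long along the hinge direction; it lies 190 mm from the hinge along the tray and 10 mm above the hinge line square to it, and turns with the tray (at tray value t: 190 cos t - 10 sin t ahead of the hinge, 190 sin t + 10 cos t above it)
- pawl (a joint): angle of the ratchet pawl in rad, a rocker on a pin along the hinge direction at stand x 70, z 109 mm: 0 = nose at the bottom of the teeth (reads 0 to 0.1 when resting on them); 0.30 = fully free (a stop). A spring snaps it over at 0.15, and it stays on the side it is put. Tipping it takes about 3 N on a tab (7 N if a tooth leans on the nose) over 8 mm; a tab travels 17 mm in all.
- release_tab (a point): middle of the ribbed finger area on top of the pawl's far tab (towards the tray's free end): a steel tab 30 mm along stand x, 54 mm along y (y -116 to -170), 4 mm thick, sticking out on the right of the stand; pressing it down lifts the nose out of the teeth. Pawl at 0: stand x 125, y -150, z 123 mm. Free space below it.
- set_tab (a point): the same on the near tab, over the nose (towards the hinge and the robot); pressing it down puts the nose back into the teeth. Pawl at 0: stand x 15, y -150, z 123 mm; with the pawl free it stands about 16 mm higher.
- tablet: white tablet with a dark screen, 134 x 195 x 7 mm, clipped to the tray and moving with it; origin at the middle of its underside, 84 mm from the hinge along the tray; its far edge is 39 mm short of the push bar's axis
- screwdriver: red-handled screwdriver, 170 long, lying left of the stand (mm); a loose bystander, origin at the middle of its underside, or of the tool
- memory_module: green memory module 133 x 30 x 4, lying to the right of the stand (mm); a loose bystander, origin at the middle of its underside, or of the tool
- processor: square processor 40 x 40 x 5, lying right of the stand (mm); a loose bystander, origin at the middle of its underside, or of the tool
- desoldering_pump: black and yellow desoldering pump, 220 long, 22 high, lying beyond the stand (mm); a loose bystander, origin at the middle of its underside, or of the tool
- jar: small glass jar, 48 across, 75 high, right of the stand's far end (mm); a loose bystander, origin at the middle of its underside, or of the tool
- tweezers: steel tweezers about 140 long, lying left of the stand, outside the screwdriver (mm); a loose bystander, origin at the middle of its underside, or of the tool
- screw_dish: steel screw dish 64 across, 18 high, left of the stand's far end (mm); a loose bystander, origin at the middle of its underside, or of the tool

How it is judged:
By the outcome, as a careful person would: the job done as asked, in the order asked, and still so for the second after the job is handed in, with the robot touching nothing.
It also fails if it takes over 51 s, if anything falls off the work surface, if the arm or the gripper's body presses on something with over 40 N, if the wrist force passes 120 N, or if a joint passes its speed limit or range.

## Working session

There is one attempt and no reset: what is moved stays moved. The work goes in short steps, Python scripts to look and compute and a tool call to move; the robot and the scene stay as the last step left them, time stands still between calls to the robot, and variables do not carry over. Pictures are saved under pics/ and viewed, at most 10 in all, crops included, and the job is handed in when it is done.

Besides the shell and the picture viewer there is one more tool, called after "Call:" as name(argument=value, ...), one argument or row to a line, values as JSON. step_arm: Moves the arm, as the interface text tells. Its arguments: {"type":"object","properties":{"plan":{"type":"array"},"newtons":{"type":"number"}},"required":["plan"]}

```bash
mkdir -p pics; ls
python3 - <<'E'
from plant import r, eyes, workorder
import cv2, numpy as np
s=r.get_state(); print({k:np.round(s[k],3) for k in ("time_s","tcp_pos","eef_rot","contact_force","gripper_width")})
for n in("scene","top"):
    cv2.imwrite(f"pics/{n}0.png",eyes.capture(n)[:,:,::-1])
    m=eyes.camera_model(n); print(n,{k:(np.round(v,4).tolist() if not isinstance(v,str) else v) for k,v in m.items()})
print(eyes.camera_model("wrist"))
E
```

```text
pics
{'time_s': np.float64(0.0), 'tcp_pos': array([ 0.242, -0.629,  0.226]), 'eef_rot': array([ 1.79902e+02, -1.00000e-02, -1.58935e+02]), 'contact_force': array([ 0.533, -0.389, -0.004]), 'gripper_width': np.float64(0.088)}
scene {'fov_y': 56.8971, 'cx': 281.6731, 'cy': 212.0268, 'world_to_cam': [[-0.843, 0.5376, -0.0188, 0.4815], [-0.3512, -0.5235, 0.7763, 0.1383], [0.4075, 0.661, 0.6301, -1.227], [0.0, 0.0, 0.0, 1.0]]}
top {'fov_y': 51.0816, 'cx': 280.6398, 'cy': 204.6944, 'world_to_cam': [[0.0296, -0.9994, 0.0195, 0.0222], [0.9936, 0.0315, 0.1083, -0.6072], [-0.1089, 0.0161, 0.9939, -0.9011], [0.0, 0.0, 0.0, 1.0]]}
{'fov_y': 69.90774243715445, 'cx': 282.75101760987303, 'cy': 207.18835874920003, 'hand_eye': array([[ 6.64316555e-04,  9.57812506e-01,  2.87393045e-01,
         7.79400137e-02],
       [ 9.99999651e-01, -7.81839843e-04,  2.94160410e-04,
         3.59689401e-04],
       [ 5.06445853e-04,  2.87392749e-01, -9.57812691e-01,
        -1.59117971e-01],
       [ 0.00000000e+00,  0.00000000e+00,  0.00000000e+00,
         1.00000000e+00]])}
```

View pics/scene0.png

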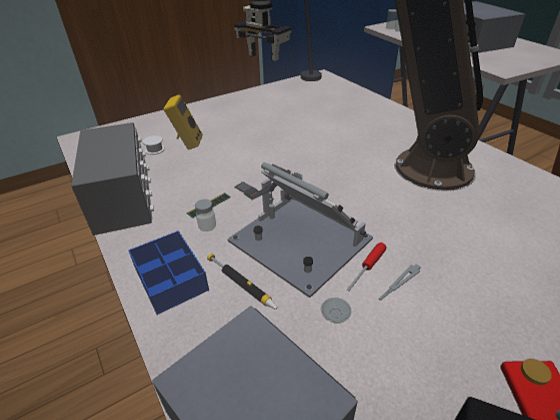

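View pics/top0.png

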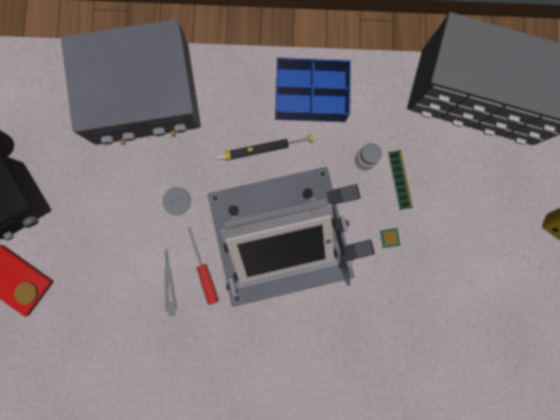

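The scene view shows the stand with the raised tray. In the top view the base plate corners are near (209,193), (328,169), (353,290) and (233,304), the release tab is near (345,195) and the set tab near (358,250). I'll zoom in for accurate pixels.

```bash
cat > h.py <<'E'
import numpy as np
from plant import r, eyes, workorder
def cam(n):
    m=eyes.camera_model(n); f=210/np.tan(np.radians(m["fov_y"])/2)
    return m,f
def ray(n,u,v):
    m,f=cam(n); W=np.array(m["world_to_cam"]); R=W[:3,:3]; c=-R.T@W[:3,3]
    return c, R.T@np.array([(u-m["cx"])/f,-(v-m["cy"])/f,-1])
def onz(n,u,v,z):
    c,d=ray(n,u,v); return c+d*(z-c[2])/d[2]
def proj(n,p):
    m,f=cam(n); W=np.array(m["world_to_cam"]); q=W[:3,:3]@p+W[:3,3]
    return np.array([m["cx"]+f*q[0]/-q[2], m["cy"]-f*q[1]/-q[2]])
E
python3 - <<'E'
import cv2
from h import *
t=cv2.imread("pics/top0.png"); cv2.imwrite("pics/t1.png",cv2.resize(t[155:315,195:410],None,fx=3.7,fy=3.7,interpolation=cv2.INTER_CUBIC))
P=[onz("top",*q,0.012) for q in [(209,193),(328,169),(353,290),(233,304)]]
B=np.array([[205,130],[205,-140],[-45,-140],[-45,130]])/1000
P=np.array(P)[:,:2]; print(P.round(3))
a=B-B.mean(0);b=P-P.mean(0)
U,S,Vt=np.linalg.svd(a.T@b); R=(U@Vt).T
print(np.degrees(np.arctan2(R[1,0],R[0,0])), P.mean(0)-R@B.mean(0), np.linalg.norm(b-a@R.T,axis=1))
E
```

```text
[[ 0.629  0.197]
 [ 0.691 -0.061]
 [ 0.43  -0.119]
 [ 0.394  0.135]]
12.14173170867467 [0.45681428 0.0259092 ] [0.00101024 0.00780061 0.01193066 0.01210037]
```

View pics/t1.png

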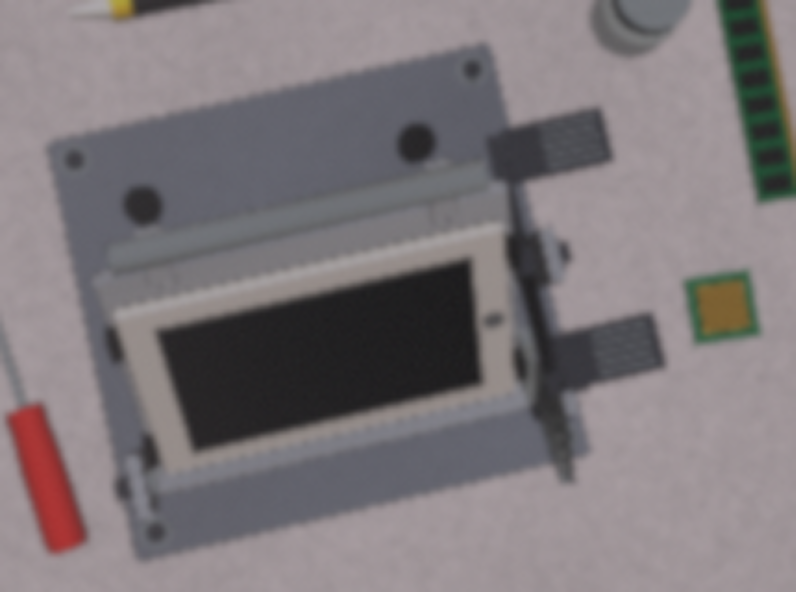

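The crop shows the plate corners at crop (50,145), (490,44), (588,455) and (140,560). The ribbed areas are centred at about (577,142) for release and (628,346) for set. The bar runs from (110,258) to (490,175).

```bash
cat >> h.py <<'E'
def fit(P):
    B=np.array([[205,130],[205,-140],[-45,-140],[-45,130]])/1000
    a=B-B.mean(0);b=P-P.mean(0)
    U,S,Vt=np.linalg.svd(a.T@b); R=(U@Vt).T
    return R, P.mean(0)-R@B.mean(0), np.linalg.norm(b-a@R.T,axis=1)
E
python3 - <<'E'
from h import *
k=lambda u,v:(195+u/3.7-.4,155+v/3.7-.4)
P=np.array([onz("top",*k(*q),0.012)[:2] for q in [(50,145),(490,44),(588,455),(140,560)]])
R,o,e=fit(P); th=np.degrees(np.arctan2(R[1,0],R[0,0])); print(th,o,e)
for nm,q,z,s in [("rel",(577,142),.123,(.125,-.150)),("set",(628,346),.123,(.015,-.150))]:
    p=onz("top",*k(*q),z)[:2]; w=R@s+o
    print(nm,"seen",p,"stand",R.T@(p-o),"model",w)
for t in np.arange(.3,1,.1):
    x,z=.19*np.cos(t)-.01*np.sin(t),.05+.19*np.sin(t)+.01*np.cos(t)
    print(round(t,2),round(x,3),round(z,3),*[R.T@(onz("top",*k(*q),z)[:2]-o) for q in[(110,258),(490,175)]])
for nm,s in [("rel",(.125,-.150)),("set",(.015,-.150)),("barLevel",(.19,0)),("org",(0,0))]: print(nm,R@s+o)
s=r.get_state();print(s["tcp_pos"],s["eef_rot"])
E
```

```text
14.670328380982236 [0.46389137 0.02349361] [0.00317362 0.00182612 0.00333706 0.00314059]
rel seen [ 0.62340966 -0.0918891 ] stand [ 0.12509637 -0.15202025] model [ 0.6228048  -0.08995912]
set seen [ 0.51828584 -0.11952642] stand [ 0.01640034 -0.15213322] model [ 0.5163909  -0.11781739]
0.3 0.179 0.116 [0.12078387 0.09832857] [ 0.11898344 -0.10467632]
0.4 0.171 0.133 [0.11926906 0.09672891] [ 0.1175059  -0.10207346]
0.5 0.162 0.15 [0.11782622 0.09520525] [ 0.11609855 -0.09959427]
0.6 0.151 0.166 [0.11646976 0.09377281] [ 0.11477547 -0.0972635 ]
0.7 0.139 0.18 [0.11521323 0.0924459 ] [ 0.11354986 -0.09510445]
0.8 0.125 0.193 [0.1140692  0.09123779] [ 0.11243398 -0.0931387 ]
0.9 0.11 0.205 [0.11304909 0.09016054] [ 0.11143897 -0.09138587]
rel [ 0.6228048  -0.08995912]
set [ 0.5163909  -0.11781739]
barLevel [0.64769718 0.07161244]
org [0.46389137 0.02349361]
[ 0.24251047 -0.62946862  0.22570237] [ 1.79912998e+02 -1.01557648e-02 -1.58933099e+02]
```

Call:
step_arm(
  plan=[
    [-1,0.66,-0.12,-1,0],
    [-1,0.66,-0.12,-1,0],
    [-1,0.66,-0.12,-1,0],
    [-1,0.66,-0.12,-1,0],
    [-1,0.66,-0.12,-1,0],
    [-1,0.66,-0.12,-1,0],
    [-1,0.66,-0.12,-1,0],
    [-1,0.66,-0.12,-1,0],
    [-1,0.66,-0.12,-1,0],
  ],
  newtons=20,
)

```text
time_s: 0.85
tcp_pos: [0.4185, -0.3834, 0.257]
eef_rot: [-179.9, 0.0, -98.3]
contact_force: [-1.1, -0.1, -0.0]
gripper_width: 0.0334
gripper_force: 0.0
```

Call:
step_arm(
  plan=[
    [-1,-0.64,0,-0.39,0],
    [-1,-0.64,0,-0.39,0],
    [-1,-0.64,0,-0.39,0],
    [-1,-0.64,0,-0.39,0],
    [-1,-0.64,0,-0.39,0],
    [-1,-0.64,0,-0.39,0],
    [-1,-0.64,0,-0.39,0],
    [-1,-0.64,0,-0.39,0],
  ],
)

```text
time_s: 1.52
tcp_pos: [0.6168, -0.1593, 0.2552]
eef_rot: [180.0, 0.0, -75.3]
contact_force: [0.3, -0.8, -0.3]
gripper_width: 0.0003
gripper_force: 0.0
```

Run:
```python
from h import *
import cv2
s=r.get_state();print(s["tcp_pos"],s["eef_rot"],s["joints"],s["gripper_width"])
a=eyes.capture("scene")[110:290,180:400]; w=eyes.capture("wrist")
a=cv2.resize(a,None,fx=2.33,fy=2.33,interpolation=cv2.INTER_CUBIC)[:420,:240*2]
cv2.imwrite("pics/s2.png",a[:,:,::-1]); cv2.imwrite("pics/w2.png",w[:,:,::-1])
```

```text
[ 0.61678381 -0.15933234  0.25522353] [ 1.79972095e+02  3.21783107e-02 -7.53169163e+01] [ 3.02219030e+00  1.61088405e+01 -1.91295197e+00 -2.72037396e-02
 -7.20120423e+01  1.16693099e+01] 0.00034993735586865755
```

View pics/w2.png

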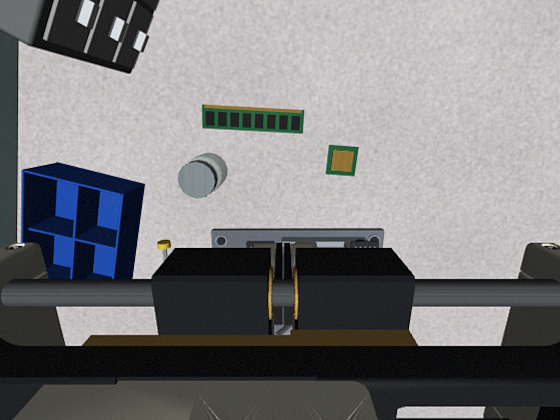

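View pics/s2.png

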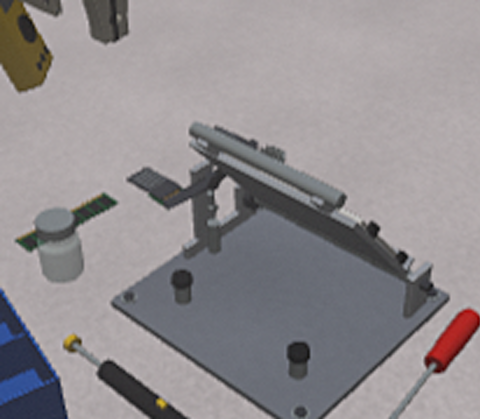

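The wrist view shows the shut fingers at the centre, with the processor (342,160), module (253,118) and jar (203,175) clear of them. The scene crop shows the release tab at (155,187) free to press, and the bar up at (190,130)–(345,195).

Call:
step_arm(
  plan=[
    [-0.24,-0.09,0,0,0],
    [-0.24,-0.09,0,0,0],
    [-0.24,-0.09,0.15,0,0],
    [-0.24,-0.09,0.3,0,0],
    [-0.24,-0.09,0.42,0,0],
    [-0.24,-0.09,0.48,0,0],
    [-0.24,-0.09,0.48,0,0],
  ],
)

```text
time_s: 2.2
tcp_pos: [0.6168, -0.1012, 0.1323]
eef_rot: [179.6, 0.1, -75.6]
contact_force: [0.9, -0.4, 0.8]
gripper_width: 0.0005
gripper_force: 0.0
```

Run:
```python
from h import *
import cv2
s=r.get_state();print(s["tcp_pos"],s["contact_force"])
a=eyes.capture("scene")[60:240,170:390]
cv2.imwrite("pics/s3.png",cv2.resize(a,None,fx=3.3,fy=3.3,interpolation=cv2.INTER_CUBIC)[:,:,::-1])
```

```text
[ 0.61676898 -0.10122823  0.13229612] [ 0.89750203 -0.3798063   0.81487836]
```

View pics/s3.png

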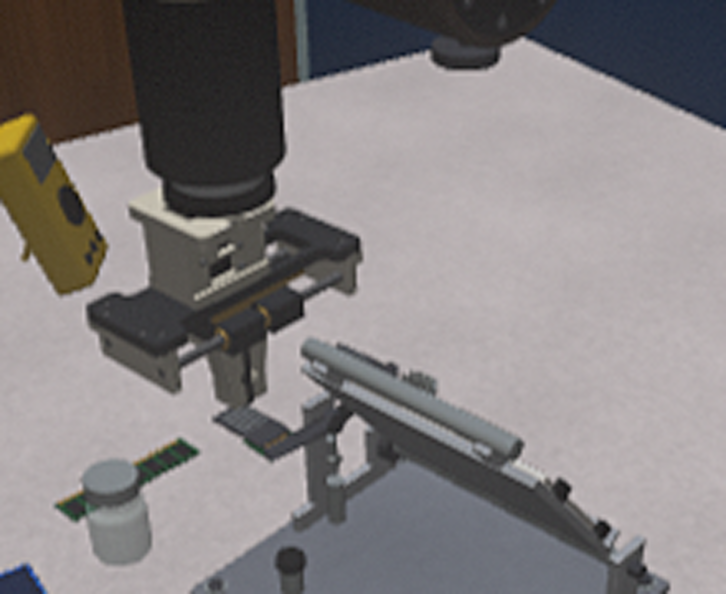

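The fingers hang just over the release tab at picture (245,405), clear of the bar end at (310,350). I'll shift slightly towards the tab's middle and press.

Call:
step_arm(
  plan=[
    [-0.016,-0.03,0,0,0],
    [-0.016,-0.03,0.02,0,0],
    [-0.016,-0.03,0.04,0,0],
    [-0.016,-0.03,0.055,0,0],
    [-0.016,-0.03,0.07,0,0],
    [-0.016,-0.03,0.085,0,0],
    [-0.016,-0.03,0.09,0,0],
    [-0.016,-0.03,0.09,0,0],
  ],
)

```text
time_s: 2.92
tcp_pos: [0.6257, -0.0945, 0.1133]
eef_rot: [179.9, 0.0, -75.5]
contact_force: [-0.2, -0.3, -1.1]
gripper_width: 0.0004
gripper_force: 0.0
```

Call:
step_arm(
  plan=[
    [0,0,0.015,0,0],
    [0,0,0.03,0,0],
    [0,0,0.036,0,0],
    [0,0,0.036,0,0],
  ],
)

```text
time_s: 3.25
tcp_pos: [0.627, -0.0945, 0.1088]
eef_rot: [-179.9, -0.1, -75.4]
contact_force: [-9.7, 3.9, 25.3]
gripper_width: 0.0005
gripper_force: 11.0
```

Call:
step_arm(
  plan=[
    [0,0,-0.1,0,0],
    [0,0,-0.25,0,0],
    [0,0,-0.4,0,0],
    [0,0,-0.55,0,0],
    [0,0,-0.6,0,0],
    [-0.15,0.01,-0.6,0,0],
    [-0.3,0.03,-0.6,0,0],
    [-0.45,0.04,-0.6,0,0],
    [-0.62,0.05,-0.6,0,0],
    [-0.62,0.05,-0.6,0,0],
    [-0.62,0.05,-0.6,0,0],
  ],
)

```text
time_s: 4.17
tcp_pos: [0.5751, 0.0547, 0.2552]
eef_rot: [-180.0, 0.0, -75.3]
contact_force: [0.6, -0.2, -0.2]
gripper_width: 0.0005
gripper_force: 0.0
```

Run:
```python
from h import *
import cv2
s=r.get_state();p=s["tcp_pos"];print(p,s["eef_rot"],s["contact_force"])
o=np.array([.4639,.0235]);c,q=.9674,.2532;R=np.array([[c,-q],[q,c]]);print("stand",R.T@(np.array(p[:2])-o))
a=eyes.capture("scene")[60:240,170:390]
cv2.imwrite("pics/s4.png",cv2.resize(a,None,fx=3.3,fy=3.3,interpolation=cv2.INTER_CUBIC)[:,:,::-1])
```

```text
[0.57506954 0.05465193 0.25521684] [-1.79977864e+02  1.26029982e-02 -7.53132361e+01] [ 0.61967808 -0.18654314 -0.16419215]
stand [0.11543308 0.00198825]
```

View pics/s4.png

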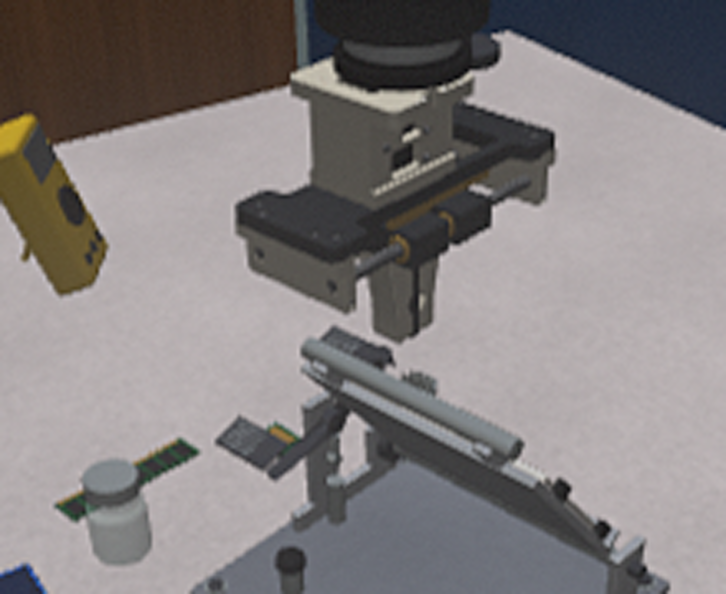

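The pawl is free: the set tab stands raised at (360,345), the release tab is lower at (250,445), and the fingers are over the bar. Next I push the bar down along its arc.

Call:
step_arm(
  plan=[
    [0,0,0.1,0,0],
    [0,0,0.15,0,0],
    [-0.005,0,0.175,0,0],
    [-0.005,-0.02,0.195,0,0],
    [-0.005,-0.04,0.216,0,0],
    [-0.005,-0.067,0.242,0,0],
    [-0.005,-0.094,0.268,0,0],
    [-0.005,-0.12,0.297,0,0],
    [-0.005,-0.143,0.327,0,0],
    [-0.005,-0.165,0.358,0,0],
    [-0.005,-0.186,0.389,0,0],
    [-0.005,-0.19,0.395,0,0],
  ],
)

```text
time_s: 5.22
tcp_pos: [0.6257, 0.0652, 0.1575]
eef_rot: [-179.6, -0.1, -75.6]
contact_force: [5.2, 0.2, 6.1]
gripper_width: 0.0004
gripper_force: 3.9
```

Call:
step_arm(
  plan=[
    [0,-0.017,0.03,0,0],
    [0,-0.033,0.061,0,0],
    [0,-0.048,0.096,0,0],
    [0,-0.063,0.131,0,0],
    [0,-0.075,0.168,0,0],
    [0,-0.085,0.204,0,0],
    [0,-0.093,0.241,0,0],
    [0,-0.101,0.278,0,0],
    [0,-0.105,0.316,0,0],
    [0,-0.108,0.35,0,0],
    [0,-0.108,0.36,0,0],
    [0,-0.108,0.36,0,0],
  ],
)

```text
time_s: 6.22
tcp_pos: [0.6493, 0.0718, 0.068]
eef_rot: [-179.8, -0.1, -75.5]
contact_force: [2.0, -1.0, 10.2]
gripper_width: 0.0006
gripper_force: 5.0
```

Call:
step_arm(
  plan=[
    [0,0,0.01,0,0],
    [0,0,0.018,0,0],
    [0,0,0.018,0,0],
    [0,0,0.018,0,0],
  ],
)

```text
time_s: 6.55
tcp_pos: [0.6495, 0.0717, 0.0674]
eef_rot: [-179.7, -0.1, -75.5]
contact_force: [-9.4, 0.3, 36.3]
gripper_width: 0.0006
gripper_force: 18.4
```

Call:
step_arm(
  plan=[
    [0,0,-0.1,0,0],
    [0,0,-0.25,0,0],
    [0,0,-0.4,0,0],
    [0,0,-0.5,0,0],
    [0.1,0.12,-0.5,0,0],
    [0.21,0.23,-0.5,0,0],
    [0.31,0.35,-0.5,0,0],
    [0.42,0.47,-0.5,0,0],
    [0.52,0.59,-0.5,0,0],
    [0.62,0.7,-0.5,0,0],
    [0.62,0.7,-0.5,0,0],
    [0.62,0.7,-0.5,0,0],
  ],
)

```text
time_s: 7.55
tcp_pos: [0.5148, -0.1234, 0.1865]
eef_rot: [179.9, 0.0, -75.7]
contact_force: [-0.0, -1.0, -0.2]
gripper_width: 0.0005
gripper_force: 0.0
```

Run:
```python
from h import *
import cv2
s=r.get_state();p=s["tcp_pos"];print(p,s["eef_rot"],s["contact_force"])
o=np.array([.4639,.0235]);c,q=.9674,.2532;R=np.array([[c,-q],[q,c]]);print("stand",R.T@(np.array(p[:2])-o))
a=eyes.capture("scene")[60:240,170:390]
cv2.imwrite("pics/s5.png",cv2.resize(a,None,fx=3.3,fy=3.3,interpolation=cv2.INTER_CUBIC)[:,:,::-1])
```

```text
[ 0.51483586 -0.12337448  0.18654991] [ 1.79918544e+02  2.93319961e-02 -7.57358472e+01] [-0.03095826 -1.02405578 -0.19064272]
stand [ 0.01208674 -0.15498333]
```

View pics/s5.png

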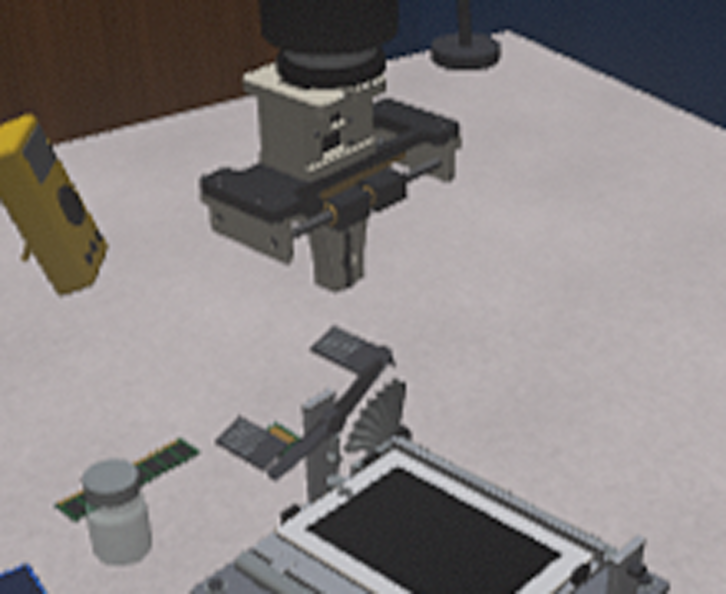

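The tray lies level, the pawl is still free, and the fingers are above the raised set tab at (345,345). Now I press it.

Call:
step_arm(
  plan=[
    [0,-0.016,0.07,0,0],
    [0,-0.016,0.14,0,0],
    [0,-0.016,0.17,0,0],
    [0,-0.016,0.19,0,0],
    [0,-0.016,0.205,0,0],
    [0,-0.016,0.22,0,0],
    [0,-0.016,0.235,0,0],
    [0,-0.016,0.25,0,0],
    [0,-0.016,0.26,0,0],
    [0,-0.016,0.26,0,0],
  ],
)

```text
time_s: 8.43
tcp_pos: [0.5212, -0.1203, 0.1235]
eef_rot: [-179.9, -0.0, -75.5]
contact_force: [-4.7, 2.5, 12.7]
gripper_width: 0.0002
gripper_force: 6.5
```

Contact at 0.1235 is where the tab should be with the pawl at 0. I'll press slightly more to confirm, then lift away.

Call:
step_arm(
  plan=[
    [0,0,0.01,0,0],
    [0,0,0.016,0,0],
    [0,0,0.016,0,0],
  ],
)

```text
time_s: 8.68
tcp_pos: [0.5215, -0.1204, 0.1227]
eef_rot: [-179.8, -0.1, -75.4]
contact_force: [-15.2, 8.2, 40.8]
gripper_width: 0.0003
gripper_force: 20.6
```

Call:
step_arm(
  plan=[
    [0,0,-0.1,0,0],
    [0,0,-0.25,0,0],
    [0.1,0,-0.4,0,0],
    [0.25,0,-0.5,0,0],
    [0.4,0,-0.5,0,0],
    [0.4,0,-0.5,0,0],
    [0.4,0,-0.5,0,0],
  ],
)

```text
time_s: 9.27
tcp_pos: [0.5458, -0.219, 0.2429]
eef_rot: [-180.0, -0.0, -75.7]
contact_force: [-0.4, -0.5, 0.1]
gripper_width: 0.0006
gripper_force: 0.0
```

Run:
```python
from h import *
import cv2
s=r.get_state();print(s["time_s"],s["tcp_pos"],s["contact_force"])
a=eyes.capture("scene")[110:320,180:460]
cv2.imwrite("pics/s6.png",cv2.resize(a,None,fx=2.8,fy=2.8,interpolation=cv2.INTER_CUBIC)[:,:,::-1])
```

```text
9.2667 [ 0.54584925 -0.21904884  0.24285106] [-0.44241977 -0.50031762  0.07830904]
```

View pics/s6.png

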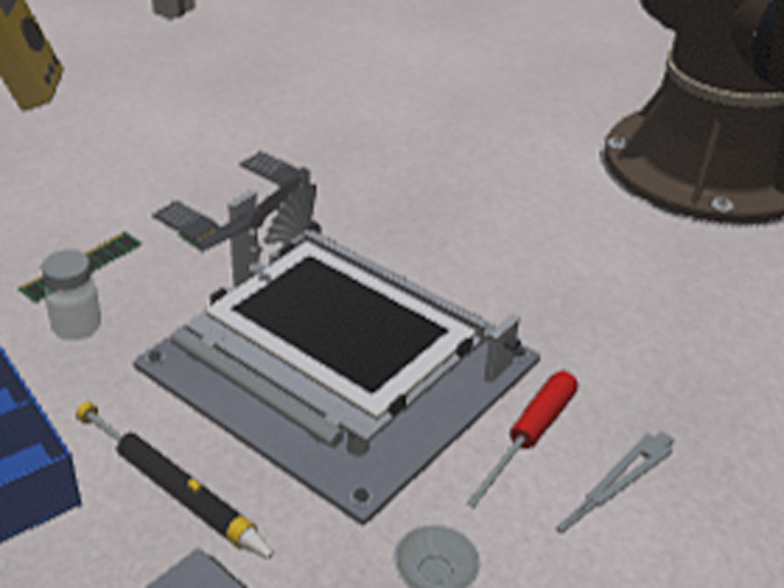

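The tray is level on its stops, the two tabs are even again with the pawl in the teeth, and the loose things haven't moved. I'm handing in.

```bash
python3 -c "
from plant import workorder
print(workorder.close_job())"
```

```text
the job is handed in; nothing more can be done
None
```

The job is handed in: I freed the pawl, lowered the tray until it lay level on its stops, and pressed the set tab until it stopped firmly at its pawl-0 height. The last picture shows the loose things where they were, and the arm ended clear of everything at about 9.3 s of the 51 s allowed.

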